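Air the seedling case with its lever

TASK

Air the seedlings: with the fingertips on top of the green pad, press the lever of the seedling case right down so that its glazed lid stands fully open, and keep it open for about three seconds. Then let the pad rise slowly under the fingers so that the lid eases down until it is fully shut, never dropping or slamming, and take the hand away. Touch only the green pad, not the lid or the lever's bar; grip and lift nothing, and leave the blue pot, the sprayer, the tamper and the glass cloche where they stand.

Things in the scene. Friction and masses are not known exactly. Their poses are not given: they have to be found in the camera images.
- case: Fixed brown wooden seedling case, an open box 260 (x) x 220 (y) x 120 mm high with a tray of seedlings in it. Origin at the centre of its underside on the bench, z up. Its lid hinges along its +x edge; the lever stands off its +y side. The dark gear cover on the +y side reaches 22 mm out from the wall.
- lid (a joint): Opening angle of the lid in rad: 0 shut, 1.0 fully open (its stop), the front edge going up. Geared to the lever: about 2 times the lever's angle. Fully open means above 0.9 here; shut means below 0.03.
- lever (a joint): Angle of the lever in rad: 0 at rest (pad up, lid shut), 0.5 pressed right down (its stop). A 12 mm steel bar, not to be touched, joins the pivot to the pad's underside. No latch: the lid's weight drives it back up. Pressing the pad takes about 3 to 9 N. The lid counts as dropping if the pad rises faster than about 0.1 m/s; a rise spread over 3 s or more is gentle.
- lever_pivot (a point): Point on the lever's pivot axis, which is parallel to the case's y axis, 75 mm above the bench at (100, 132) mm in the case's x, y. The pad goes round it on a radius of 171 mm.
- pad_top (a point): Centre of the top face of the green round lever pad, 90 mm across, 12 mm thick, too wide to grip. It moves with the lever: at rest 133 mm above the bench, at (-61, 215) mm in the case's x, y, its face leaning 0.25 rad towards the case's +x; pressed right down 48 mm above the bench, 8 mm nearer the case's -x, leaning 0.25 rad to -x: an almost straight stroke of 84 mm.
- pot: Blue glazed open pot, loose, 126 mm across the rim, 105 mm high. Origin at the centre of its underside, z up. Bystander.
- sprayer: Trigger sprayer, loose, clear bottle 84 mm across, orange head to 225 mm high. Origin at the centre of its underside, z up. Bystander.
- tamper: Wooden tamper, loose, standing on its 76 mm round foot, dark knob handle upward to 128 mm. Origin at the centre of its underside, z up. Bystander.
- cloche: Small clear glass cloche, loose, 110 mm across, 139 mm high with its knob. Origin at the centre of its underside, z up. Bystander.
- lid_front (a point): Middle of the top front edge of the lid, the white-framed glass plate 260 x 220 x 12 mm that lies on the case's rim (top face 132 mm above the bench when shut) and is hinged along the case's +x edge, 126 mm above the bench. The lid weighs about 0.3 to 0.57 kg and falls if let go. Not to be touched.

How it is judged:
On the way, in this order (a step that is already met when the one before it is completed fails the run):
1. the lid stands fully open for two seconds, the fingers pressing on the pad (value of joint lid above 0.9 rad and value of joint lever above 0.44 rad and contact force between the fingers and lever above 0.5 N), for 2 s.
2. the lid is shut again (value of joint lid below 0.03 rad), for 0.2 s.
At the end, for the whole second after the job is handed in: The lid is shut (below 0.03 rad) and the lever back at rest (below 0.03 rad); pot, sprayer, tamper and cloche stand upright (within 0.1 rad) within 20 mm of where they began (value of joint each of lid, lever below 0.03 rad and angle between each of pot, sprayer, tamper, cloche's own z axis and vertical below 0.1 rad and distance of each of pot, sprayer, tamper, cloche from where it was at the start of the episode below 0.02 m); the robot touches nothing.
It fails at once if the lid drops or slams: it closes faster than 1.2 rad/s (0.3 m/s at its front edge) (velocity of joint lid below -1.2 rad/s).
It fails at once if the robot touches the lid (contact force between any of the fingers, the arm and lid above 1 N).
It fails at once if the robot works the lever by its bar instead of the pad (contact force between any of the fingers, the arm and lever_c0 above 2 N or contact force between any of the fingers, the arm and lever_c1 above 2 N or contact force between any of the fingers, the arm and lever_c2 above 2 N).
It fails at once if a bystander is shoved, lifted or carried (moved more than 20 mm) (distance of any of pot, sprayer, tamper, cloche from where it was at the start of the episode above 0.02 m).
It also fails if it takes over 48 s, if anything falls off the work surface, if the arm or the gripper's body presses on something with over 40 N, if the wrist force passes 120 N, or if a joint passes its speed limit or range.

ROBOT

A 7-joint arm with a two-finger parallel gripper is mounted at the origin on the work surface. World frame = base frame: x ahead of the robot, y to its left, z up, the work surface at z = 0. Lengths are in m, angles in rad, forces in N, time in s.
With the tool pointing down it reaches from about 0.35 to 0.9 m from the base axis. Payload 19.9 kg.
Tool frame: the origin (TCP) lies midway between the tips of the shut fingers; the grasp point (between the pads) lies 19 mm behind it (ctrl.hold_point_z is the distance from the TCP to the grasp point, in m); x points along the fingers, z is the direction in which the jaws open and shut, and the axes are right-handed (so a half turn about x gives the same grasp; the last joint's range is limited). The gripper opens to 94 mm and grips with 3 to 60 N. Pads are 16 mm wide; open, the fingers measure 119 mm over their backs; the gripper's body (75 mm by 177 mm) begins 78 mm behind the grasp point.
Start: joints at [-1.236, 0.417, -0.01, 1.614, 0.005, 1.111, -0.053], TCP at [0.23, 0.581, 0.205] pointing down, gripper open.
Joint ranges: [-2.81, 2.81], [-0.39, 2.02], [-1.27, 1.25], [0.06, 2.57], [-1.19, 4.33], [0.19, 2], [-2.82, 2.82]. Speed limits (rad/s): [1.89, 1.89, 2.39, 2.39, 3.01, 3.01, 3.01].

INTERFACE

Orientations are given as [roll, pitch, yaw] about the fixed x, y, z axes, in that order (R = Rz(yaw) Ry(pitch) Rx(roll)).
In Python, from rig import ctrl gives the robot as it stands. The module is installed in compiled form; this text tells all that it offers.
- The arm moves only by the shell command python3 -m crank 'ROWS'. ROWS is JSON, a list of rows, each a list of 5 numbers: the shift along the tool's x, y, z in mm, then the turn about the tool's x in degrees, then the gripper's target within -1 to 1 (shut at 1, half-way at 0, fully open at -1). In form: [[dx, dy, dz, roll, claw], ...]. A call has exactly 8 rows; each row shifts and turns the commanded pose from where the row before left it, along the tool's axes as they then stand; what a row does not reach is not made up. A row lasts 1/8 s, in which the tool goes at most 62.5 mm and 10.7 degrees, less where a joint would pass 70% of its speed; a pose out of reach is approached as far as the arm can. A call is refused whole if a number of a shift passes 62.5 or a number of a turn 10.7, either way. A call with a gripper value outside its range is refused whole. The fingers move at their own pace and stop on an object; the grip force is fixed at half the most. Time passes only in rows, so rows that do not move let the fingers close, or fill a call up. It gives the time, the measured TCP pose, the force and the opening at its end, in the units of the state.
- ctrl.observe(): the state, without advancing time (a new reading comes with each control period).
- ctrl.get_image(name): name is "side" or "top"; returns (picture, depth): 400x640x3 uint8, red, green, blue; 400x640 float32, m along the optical axis (not along the pixel's ray), 0 where there is no reading.
- ctrl.calibration(name): a dict with "fx", "fy", "cx", "cy" (pixels), "extrinsics" (4x4, takes a point from world to camera coordinates). Camera axes: x right, y down, z forward; pixel columns grow to the right and rows downward; lengths in m; the calibration is good to about 2 mm. A picture is of the moment at which its call begins. calibration takes no time and is no camera call.
- ctrl.hand_in(): hands the job in, once; it reports no verdict.
The state is a dict: "time_s": time; "qpos": joint angles; "joint_velocities": joint speeds; "joint_efforts": joint torques, N m; "tcp_pos": TCP position; "ee_rot": TCP orientation; "wrist_force": force on the tool from outside, world axes, zero at the start; "ft_torque": the same for the moment, N m; "width": finger opening in m.
Only numpy, scipy, OpenCV 4.12 (cv2) and the standard library are available. Lean on these libraries where they do the work, as an engineer would, in place of code of your own. Each camera call takes 0.05 s, during which the arm holds its last target. There are 200 camera calls.

## Working session

There is one attempt and no reset: what is moved stays moved. The work goes in short steps, Python scripts to look and compute and a shell command to move; the robot and the scene stay as the last step left them, time stands still between calls to the robot, and variables do not carry over. Pictures are saved under pics/ and viewed, on a budget of 10 in all, crops included, one or two more only if the job needs it, and the job is handed in when it is done.

```bash
mkdir -p pics; cat > h.py <<'E'
import numpy as np,cv2
from rig import ctrl
def pts(n,d):
    c=ctrl.calibration(n);v,u=np.indices(d.shape)
    P=np.stack([(u-c['cx'])/c['fx']*d,(v-c['cy'])/c['fy']*d,d],-1)
    E=np.array(c['extrinsics']);return (P-E[:3,3])@E[:3,:3]
def shot(n,f=None):
    im,d=ctrl.get_image(n)
    if f: cv2.imwrite('pics/'+f,im[...,::-1])
    return im,d,pts(n,d)
E
python3 - <<'E'
from h import *
for n in('top','side'):
    im,d,P=shot(n,n+'0.png')
    hsv=cv2.cvtColor(im,cv2.COLOR_RGB2HSV)
    m=cv2.inRange(hsv,(40,90,50),(85,255,255))
    k,l,s,c=cv2.connectedComponentsWithStats(m)
    for i in range(1,k):
        if s[i,4]>80:
            q=P[(l==i)&(d>0)];print(n,s[i],c[i],np.median(q,0).round(3),q.min(0).round(3),q.max(0).round(3))
    C=ctrl.calibration(n);E=np.array(C['extrinsics']);print(n,'cam',-E[:3,:3].T@E[:3,3],E[:3,:3].round(2).tolist(),C['fx'])
o=ctrl.observe();print({k:np.round(v,3) for k,v in o.items()})
E
```

```text
top [455   0  32   6 114] [471.30701754   1.45614035] [ 1.426 -0.584 -0.334] [ 1.41  -0.619 -0.415] [ 1.48  -0.513 -0.315]
top [ 213  241   40   39 1187] [232.31339511 259.76579612] [0.467 0.205 0.134] [0.425 0.16  0.118] [0.51  0.248 0.146]
top cam [0.4850085  0.04559013 1.03438232] [[0.01, -1.0, 0.03], [-0.99, -0.01, -0.12], [0.12, -0.03, -0.99]] 397.32644250992763
side [  42  158   65   81 1820] [ 75.13241758 199.11318681] [ 1.521 -0.373 -0.333] [ 1.402 -0.961 -0.593] [ 2.052 -0.26  -0.279]
side [ 95 163  42  38 667] [115.23238381 180.67466267] [ 1.491 -0.561 -0.342] [ 1.409 -0.694 -0.447] [ 1.674 -0.483 -0.307]
side [ 29 185  19  39 432] [ 37.40972222 201.97916667] [ 1.693 -0.363 -0.323] [ 1.627 -0.696 -0.596] [ 2.049 -0.297 -0.278]
side [  0 192  39  41 607] [ 16.86985173 212.61120264] [ 1.731 -0.299 -0.325] [ 1.648 -0.578 -0.55 ] [ 2.05  -0.262 -0.278]
side [  0 232   8  36 165] [  2.02424242 249.58787879] [ 1.646 -0.115 -0.329] [ 1.621 -0.188 -0.397] [ 1.696 -0.1   -0.31 ]
side [ 338  236   50   40 1558] [362.62708601 255.48908858] [0.468 0.212 0.132] [ 0.426  0.105 -0.001] [0
[... 217 characters left out ...]
-0.318] [ 1.395  0.006 -0.44 ] [ 1.58   0.144 -0.279]
side cam [0.45370564 0.79605884 0.71211101] [[-0.99, -0.15, -0.02], [-0.08, 0.61, -0.79], [0.13, -0.78, -0.62]] 461.24285847071883
{'time_s': np.float64(0.1), 'qpos': array([-1.235,  0.418, -0.01 ,  1.614,  0.005,  1.111, -0.053]), 'joint_velocities': array([-0.001, -0.002, -0.   , -0.001,  0.   ,  0.002,  0.001]), 'joint_efforts': array([ 1.0000e-03, -8.5259e+01,  6.4000e-01, -4.2670e+01, -4.9000e-02,
        1.6000e-02,  0.0000e+00]), 'tcp_pos': array([0.23 , 0.581, 0.205]), 'ee_rot': array([-3.092,  1.57 , -1.898]), 'wrist_force': array([-0.441,  1.081,  0.345]), 'ft_torque': array([ 0.031, -0.058,  0.017]), 'width': np.float64(0.094)}
```

View pics/top0.png

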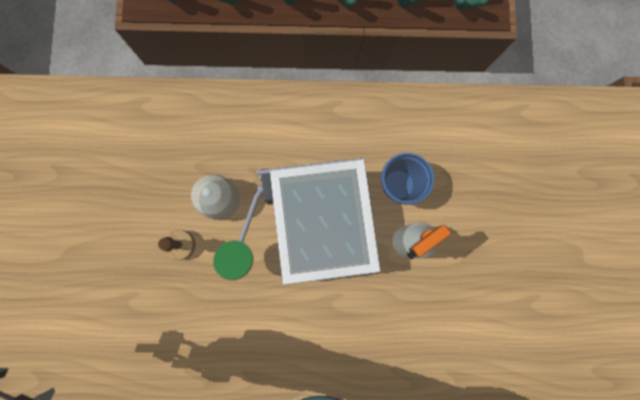

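View pics/side0.png

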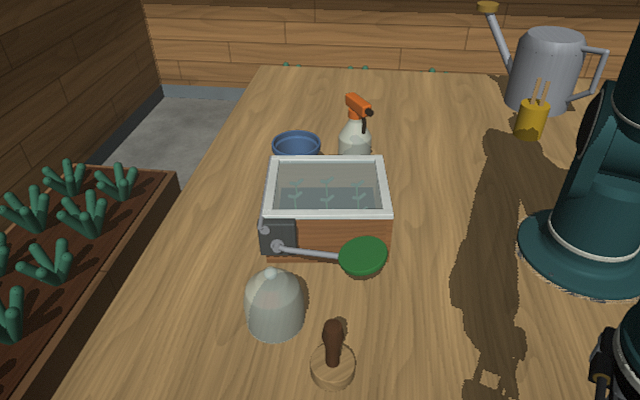

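The green pad is at about (232,260) in the top view and (362,255) in the side view. The cloche is at top-view (215,197), the tamper at (180,245), the lid spans about (273,165)–(380,283), and the pot and sprayer are beyond the case. Next I'll work out the case yaw and the hand's clearances.

```bash
python3 - <<'E'
from h import *
im,d,P=shot('top')
hsv=cv2.cvtColor(im,cv2.COLOR_RGB2HSV)
m=cv2.inRange(hsv,(0,0,190),(179,40,255)); k,l,s,c=cv2.connectedComponentsWithStats(m)
i=1+s[1:,4].argmax(); cn=np.argwhere(l==i)[:,::-1].astype(np.float32)
C=ctrl.calibration('top');E=np.array(C['extrinsics']);R=E[:3,:3];cam=-R.T@E[:3,3]
def ray(u,v,z):
    r=R.T@np.array([(u-C['cx'])/C['fx'],(v-C['cy'])/C['fy'],1]);return cam+r*(z-cam[2])/r[2]
b=cv2.boxPoints(cv2.minAreaRect(cn));w=np.array([ray(*p,.132) for p in b]);print(s[i],b.tolist(),w.round(3).tolist())
e=[w[(j+1)%4]-w[j] for j in range(4)];print([(np.linalg.norm(x).round(3),np.degrees(np.arctan2(x[1],x[0])).round(1)) for x in e],w.mean(0))
print('cloche knob',ray(214,192,.135),ray(214,197,.08),'tamper foot',ray(183,245,.01),'knob',ray(167,243,.12))
print('pad',ray(232.3,259.8,.133))
q=P[180:215,195:235].reshape(-1,3);q=q[q[:,2]>.03];print('cloche depth',q.min(0),q.max(0),np.median(q,0))
q=P[228:262,155:198].reshape(-1,3);q=q[q[:,2]>.03];print('tamper depth',q.min(0),q.max(0),np.median(q,0))
from scipy.spatial.transform import Rotation as Q
print(Q.from_euler('xyz',ctrl.observe()['ee_rot']).as_matrix().round(3))
E
```

```text
[ 270  160  109  124 3136] [[268.83062744140625, 170.37728881835938], [365.60198974609375, 158.85690307617188], [379.13189697265625, 272.5080871582031], [282.36053466796875, 284.0284729003906]] [[0.672, 0.128, 0.132], [0.703, -0.096, 0.132], [0.442, -0.125, 0.132], [0.415, 0.092, 0.132]]
[(np.float64(0.226), np.float64(-82.2)), (np.float64(0.263), np.float64(-173.6)), (np.float64(0.219), np.float64(97.2)), (np.float64(0.26), np.float64(8.0))] [ 5.58046107e-01 -2.42536473e-04  1.32000000e-01]
cloche knob [0.61958705 0.25100981 0.135     ] [0.615641   0.26307827 0.08      ] tamper foot [0.50093773 0.35236781 0.01      ] knob [0.5033594  0.35565199 0.12      ]
pad [0.46728196 0.20461629 0.133     ]
cloche depth [0.4850085  0.04559013 0.03094115] [0.66050098 0.31189068 1.03438232] [0.61215583 0.25541266 0.10401951]
tamper depth [0.46595088 0.04559013 0.03000192] [0.54040034 0.39174534 1.03438232] [0.50093041 0.35209947 0.03389501]
[[-0.    -0.93   0.368]
 [-0.001  0.368  0.93 ]
 [-1.    -0.    -0.001]]
```

```bash
python3 -m crank '[[0,0,0,7.6,1],[0,0,0,7.6,1],[0,0,0,7.6,1],[0,0,0,7.6,1],[0,0,0,7.6,1],[0,0,0,7.6,1],[0,0,0,7.6,1],[0,0,0,7.6,1]]'
python3 -m crank '[[0,-22,10,0,1],[0,-26,12,0,1],[0,-26,12,0,1],[0,-26,12,0,1],[0,-26,12,0,1],[0,-26,12,0,1],[0,-26,12,0,1],[0,-26,12,0,1]]'
python3 -m crank '[[0,-26,12,0,1],[0,-26,12,0,1],[0,-26,12,0,1],[0,-26,12,0,1],[0,-26,12,0,1],[0,-26,12,0,1],[0,-22,10,0,1],[0,-10,5,0,1]]'
python3 - <<'E'
from h import *
shot('side','side1.png')
from scipy.spatial.transform import Rotation as Q
o=ctrl.observe();t=o['tcp_pos'];print(o['time_s'],t,o['wrist_force'],o['width'],o['qpos'])
M=Q.from_euler('xyz',o['ee_rot']).as_matrix();print(M.round(3),M.T@(np.array([.464,.212,t[2]])-t)*1000)
E
```

```text
time_s: 1.15
tcp_pos: [0.2299, 0.581, 0.2052]
ee_rot: [-1.942, 1.57, -1.813]
wrist_force: [0.0, 0.5, -0.9]
width: 0.0178
time_s: 2.15
tcp_pos: [0.3509, 0.3894, 0.2054]
ee_rot: [-1.934, 1.571, -1.8]
wrist_force: [0.1, 0.7, -0.2]
width: 0.0003
time_s: 3.15
tcp_pos: [0.4617, 0.2146, 0.2055]
ee_rot: [-1.65, 1.571, -1.518]
wrist_force: [0.2, 0.3, 0.5]
width: 0.0006
3.2 [0.46211189 0.21418652 0.20548049] [-0.11743324 -1.66588387 -0.30818646] 0.000585655899019884 [-0.85637283  0.22069926  0.41662396  1.90940005 -0.10293756  1.03219352
 -0.2642463 ]
[[ 0.    -0.131  0.991]
 [-0.     0.991  0.131]
 [-1.    -0.     0.   ]] [ 1.05228686e-03 -2.41533363e+00  1.58493300e+00]
```

View pics/side1.png

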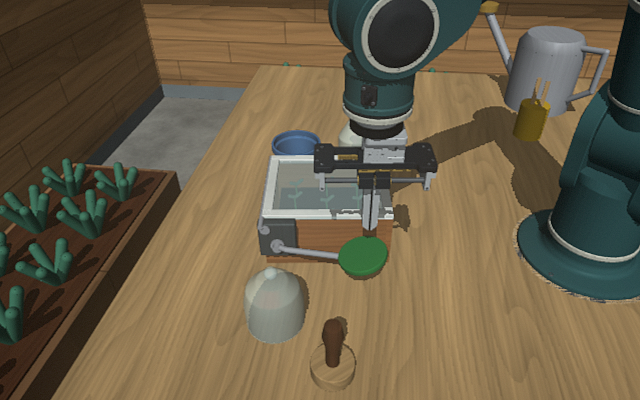

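The shut fingers hang above the pad at about (370,235), clear of the lid, cloche and tamper. I'll lower onto the pad and start pressing.

```bash
python3 -m crank '[[10,1,0,0,1],[10,1,0,0,1],[10,1,0,0,1],[10,0,0,0,1],[10,0,0,0,1],[8,0,0,0,1],[6,0,0,0,1],[4,0,0,0,1]]'
python3 -m crank '[[3,0,0,0,1],[4,0,0,0,1],[5,0,-0.5,0,1],[5,0,-0.5,0,1],[5,0,-0.5,0,1],[5,0,-0.5,0,1],[5,0,-0.5,0,1],[5,0,-0.5,0,1]]'
python3 - <<'E'
from h import *
shot('side','side2.png')
E
```

```text
time_s: 4.2
tcp_pos: [0.4609, 0.2195, 0.1372]
ee_rot: [-1.54, 1.571, -1.407]
wrist_force: [0.7, -0.2, -0.1]
width: 0.0007
time_s: 5.2
tcp_pos: [0.4577, 0.2193, 0.1005]
ee_rot: [2.482, 1.57, 2.615]
wrist_force: [-4.4, 0.4, 6.2]
width: 0.0008
```

View pics/side2.png

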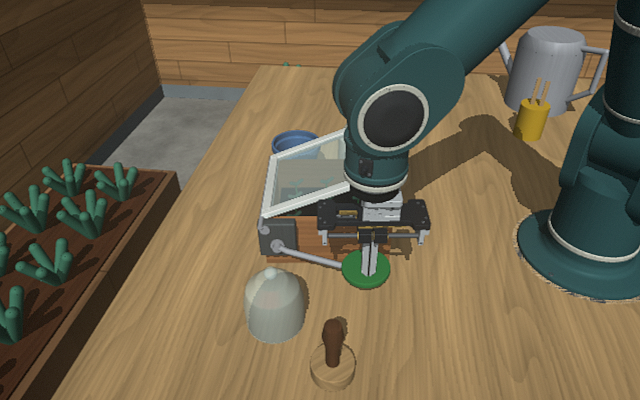

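The lid is partly open, with the fingers on the pad near (370,265). I'll check the wrist's gap to the rising lid in the top view.

```bash
python3 - <<'E'
from h import *
im,d,P=shot('top','top2.png')
# case-frame y of robot surface (teal/dark) between z .2 and .6 near wrist
a=np.radians(7.4);o=P-np.array([.558,0,0]);x=o[...,0]*np.cos(a)+o[...,1]*np.sin(a);y=-o[...,0]*np.sin(a)+o[...,1]*np.cos(a)
hsv=cv2.cvtColor(im,cv2.COLOR_RGB2HSV);t=(P[...,2]>.16)&(P[...,2]<.7)&(x>-.3)&(y<.3)
w=t&(hsv[...,2]>150)&(hsv[...,1]<50)&(y<.13)
for lo in np.arange(-.2,.06,.04):
    s=t&(x>lo)&(x<lo+.04)&(hsv[...,2]<110)
    if s.any():print(lo.round(2),'dark ymin',np.percentile(y[s],2).round(3),'z',P[s][:,2].min().round(3))
if w.any():print('lid',x[w].min(),y[w].max(),P[w][:,2].max())
E
```

```text
-0.2 dark ymin 0.153 z 0.527
-0.16 dark ymin 0.162 z 0.212
-0.12 dark ymin 0.165 z 0.163
-0.08 dark ymin 0.167 z 0.202
-0.04 dark ymin 0.176 z 0.212
0.0 dark ymin 0.197 z 0.217
lid -0.10832135302515017 0.10989513002228887 0.2355746085868282
```

View pics/top2.png

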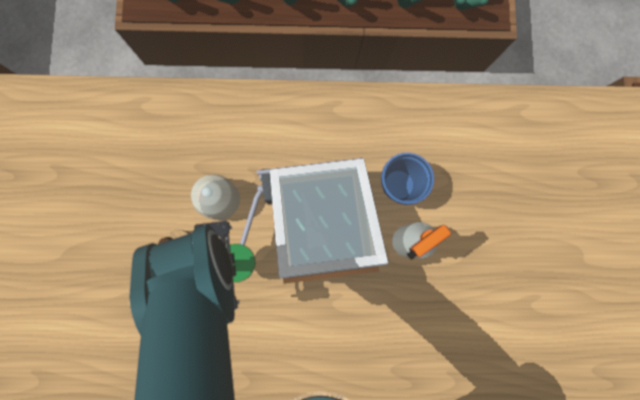

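The wrist stays about 45 mm clear of the lid side, and the gripper's end (222,230) stays short of the cloche. I'll carry on pressing.

```bash
python3 -m crank '[[6,0,-0.5,0,1],[6,0,-0.5,0,1],[6,0,-0.5,0,1],[6,0,-0.5,0,1],[6,0,-0.5,0,1],[6,0,-0.5,0,1],[6,0,0,0,1],[4,0,0,0,1]]'
python3 -m crank '[[3,0,0,0,1],[2,0,0,0,1],[1,0,0,0,1],[1,0,0,0,1],[0,0,0,0,1],[0,0,0,0,1],[0,0,0,0,1],[0,0,0,0,1]]'
python3 - <<'E'
from h import *
shot('side','side3.png')
o=ctrl.observe();print(o['tcp_pos'],o['wrist_force'])
E
```

```text
time_s: 6.3
tcp_pos: [0.4548, 0.2186, 0.054]
ee_rot: [-2.414, 1.57, -2.282]
wrist_force: [1.5, -0.0, 2.7]
width: 0.0006
time_s: 7.3
tcp_pos: [0.455, 0.2187, 0.0477]
ee_rot: [0.574, 1.571, 0.707]
wrist_force: [-0.0, -1.5, 7.5]
width: 0.0004
[0.45499564 0.21873209 0.04770317] [ 0.42235862 -1.6804649   7.47302786]
```

View pics/side3.png

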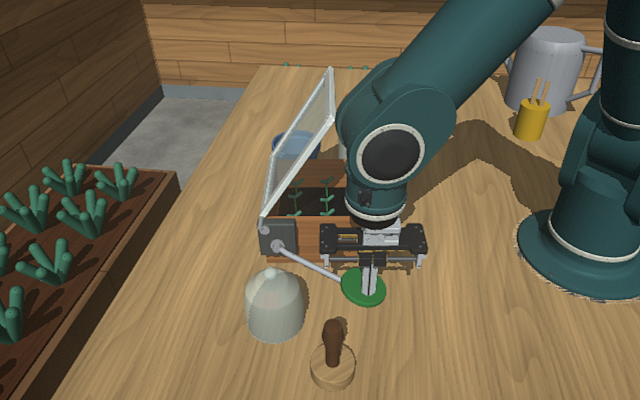

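The lid stands high, with its front corner at about (331,70). I'll press a little further to find the stop, then hold.

```bash
python3 -m crank '[[0.5,0,0,0,1],[0.5,0,0,0,1],[0.5,0,0,0,1],[0,0,0,0,1],[0,0,0,0,1],[0,0,0,0,1],[0,0,0,0,1],[0,0,0,0,1]]'
python3 - <<'E'
from h import *
im,d,P=shot('side')
a=np.radians(7.4);o=P-np.array([.558,0,0]);x=o[...,0]*np.cos(a)+o[...,1]*np.sin(a)
hsv=cv2.cvtColor(im,cv2.COLOR_RGB2HSV)
w=(hsv[...,2]>150)&(hsv[...,1]<50)&(P[...,2]>.14);w[:,336:]=0;w[:60]=0;w[:,:262]=0
p=np.polyfit(x[w],P[w][:,2],1);print(w.sum(),'lid angle',np.arctan(-p[0]),P[w][:,2].max())
E
```

```text
time_s: 8.35
tcp_pos: [0.4552, 0.2188, 0.0472]
ee_rot: [1.022, 1.57, 1.155]
wrist_force: [-7.3, -5.1, 32.1]
width: 0.0003
2052 lid angle 0.985480640508053 0.7121110055164231
```

At the stop: the force is 32 N and the measured lid angle about 0.99 rad. I'll hold, then raise slowly.

```bash
python3 -m crank '[[-0.7,0,0,0,1],[0,0,0,0,1],[0,0,0,0,1],[0,0,0,0,1],[0,0,0,0,1],[0,0,0,0,1],[0,0,0,0,1],[0,0,0,0,1]]'
python3 -m crank '[[0,0,0,0,1],[0,0,0,0,1],[0,0,0,0,1],[0,0,0,0,1],[0,0,0,0,1],[0,0,0,0,1],[0,0,0,0,1],[0,0,0,0,1]]'
python3 -m crank '[[0,0,0,0,1],[0,0,0,0,1],[0,0,0,0,1],[0,0,0,0,1],[-0.5,0,0,0,1],[-1,0,0,0,1],[-1.5,0,0,0,1],[-2,0,0,0,1]]'
python3 -m crank '[[-2,0,0.2,0,1],[-2,0,0.2,0,1],[-2,0,0.2,0,1],[-2,0,0.2,0,1],[-2,0,0.2,0,1],[-2,0,0.2,0,1],[-2,0,0.2,0,1],[-2,0,0.2,0,1]]'
python3 -m crank '[[-2,0,0.2,0,1],[-2,0,0.2,0,1],[-2,0,0.2,0,1],[-2,0,0.2,0,1],[-2,0,0.2,0,1],[-2,0,0.2,0,1],[-2,0,0.2,0,1],[-2,0,0.2,0,1]]'
```

```text
time_s: 9.4
tcp_pos: [0.4551, 0.2188, 0.0474]
ee_rot: [1.021, 1.57, 1.154]
wrist_force: [-3.3, -2.5, 20.5]
width: 0.0007
time_s: 10.4
tcp_pos: [0.4551, 0.2188, 0.0474]
ee_rot: [1.044, 1.57, 1.177]
wrist_force: [-3.8, -2.3, 20.0]
width: 0.0005
time_s: 11.4
tcp_pos: [0.4545, 0.2187, 0.0516]
ee_rot: [-2.827, 1.57, -2.694]
wrist_force: [-2.1, -1.2, 2.4]
width: 0.0003
time_s: 12.4
tcp_pos: [0.4565, 0.219, 0.0678]
ee_rot: [-1.918, 1.571, -1.785]
wrist_force: [-3.2, 0.5, 3.3]
width: 0.0003
time_s: 13.4
tcp_pos: [0.4581, 0.2191, 0.0838]
ee_rot: [-2.276, 1.571, -2.143]
wrist_force: [-4.9, -0.3, 3.5]
width: 0.0005
```

```bash
python3 -m crank '[[-2,0,0.2,0,1],[-2,0,0.2,0,1],[-2,0,0.2,0,1],[-2,0,0.2,0,1],[-2,0,0.2,0,1],[-2,0,0.2,0,1],[-2,0,0.2,0,1],[-2,0,0.2,0,1]]'
python3 -m crank '[[-2,0,0,0,1],[-2,0,0,0,1],[-2,0,0,0,1],[-2,0,0,0,1],[-2,0,0,0,1],[-2,0,0,0,1],[-2,0,0,0,1],[-2,0,0,0,1]]'
python3 -m crank '[[-2,0,0,0,1],[-2,0,0,0,1],[-2,0,0,0,1],[-2,0,0,0,1],[-2,0,0,0,1],[-2,0,0,0,1],[-2,0,0,0,1],[-2,0,0,0,1]]'
python3 -m crank '[[-2,0,0,0,1],[-2,0,0,0,1],[-2,0,0,0,1],[-3,0,0,0,1],[-5,0,0,0,1],[-6,0,0,0,1],[-6,0,0,0,1],[-6,0,0,0,1]]'
python3 -m crank '[[-8,0,0,0,1],[-8,0,0,0,1],[-8,0,0,0,1],[-8,0,0,0,1],[-4,0,0,0,1],[0,0,0,0,1],[0,0,0,0,1],[0,0,0,0,1]]'
python3 - <<'E'
from h import *
shot('side','side4.png');im,d,P=shot('top')
q=P[165:280,270:380].reshape(-1,3);print('lid z',np.percentile(q[:,2],[5,50,95]))
hsv=cv2.cvtColor(im,cv2.COLOR_RGB2HSV);m=cv2.inRange(hsv,(40,90,50),(85,255,255))>0;m[:200]=0;m&=(P[...,2]<.16)
print('pad',np.median(P[m],0),P[m].min(0),P[m].max(0),ctrl.observe()['wrist_force'])
E
```

```text
time_s: 14.4
tcp_pos: [0.4599, 0.2194, 0.0999]
ee_rot: [-0.047, 1.57, 0.086]
wrist_force: [-2.1, -0.1, 5.0]
width: 0.0002
time_s: 15.4
tcp_pos: [0.4597, 0.2194, 0.1158]
ee_rot: [-1.287, 1.571, -1.154]
wrist_force: [3.8, 0.6, 3.8]
width: 0.0003
time_s: 16.4
tcp_pos: [0.4597, 0.2194, 0.1318]
ee_rot: [-1.165, 1.571, -1.032]
wrist_force: [4.0, 1.0, 3.1]
width: 0.0007
time_s: 17.4
tcp_pos: [0.4597, 0.2194, 0.1641]
ee_rot: [-0.142, 1.571, -0.009]
wrist_force: [-0.5, -0.0, 1.0]
width: 0.0
time_s: 18.4
tcp_pos: [0.4596, 0.2193, 0.1994]
ee_rot: [-2.452, 1.57, -2.32]
wrist_force: [0.8, -0.3, -0.0]
width: 0.0002
lid z [0.00021508 0.13008815 0.1341815 ]
pad [0.47120997 0.19629605 0.13355934] [0.42529605 0.16263428 0.11944998] [0.50948668 0.23521642 0.14623758] [-0.54207615 -0.52295352  0.02982067]
```

View pics/side4.png

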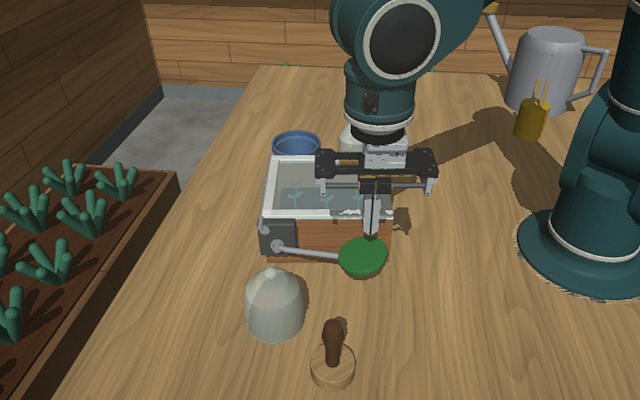

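The lid is shut, the pad is back at its starting height (362,256), the bystanders haven't moved and the hand is clear.

```bash
python3 -c "
from rig import ctrl
print(ctrl.hand_in())"
```

```text
the job is handed in; nothing more can be done
None
```

The seedlings are aired: I pressed the green pad right down with the shut fingertips, held the lid fully open, eased it shut and took the hand away. The job is handed in; it gives no verdict.

- **Open:** The pad reached its stop at a force of 20–32 N, and the lid measured about 0.99 rad. It was held there for about 4 s, with the fingers pressing throughout.
- **Closing:** The pad rose at about 16 mm/s over roughly 5 s. The fingers carried 2–5 N at every reading until the pad came to rest.
- **Final check:** The lid lies flat at about 0.13 m, and the pad is back at its starting height (0.119–0.146 m, against 0.118–0.146 m at the start). The fingertips are about 65 mm above the pad and the wrist force is near zero.
- **Bystanders:** In the last side view the pot, tamper and cloche stand where they began. The sprayer is partly hidden behind the hand there, and I didn't measure its position again, but nothing went near it.

No check failed or disagreed.

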